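Pop out the empty cassette from the drinks bar dock

ROBOT

A 6-joint arm with a two-finger parallel gripper is mounted at the origin on the work surface. World frame = base frame: x ahead of the robot, y to its left, z up, the work surface at z = 0. Lengths are in m, angles in rad, forces in N, time in s.
With the tool pointing down it reaches from about 0.375 to 0.975 m from the base axis. Payload 3.8 kg.
Tool frame: the origin (TCP) lies midway between the tips of the shut fingers; the grasp point (between the pads) lies 19 mm behind it; z points along the fingers, y is the line along which they close (so a half turn about z gives the same grasp; the last joint's range is limited). The gripper opens to 88 mm and grips with 3 to 60 N. Pads are 18 mm wide; open, the fingers measure 123 mm over their backs; the gripper's body (75 mm by 187 mm) begins 45 mm behind the grasp point.
Start: joints at [1.101, 0.264, 1.604, -0, 1.274, -0.037], TCP at [0.283, 0.613, 0.239] pointing down, gripper open.
Joint ranges: [-2.63, 2.63], [-0.94, 2.18], [0.31, 2.57], [-1.31, 4.45], [0, 2.66], [-2.55, 2.55]. Speed limits (rad/s): [2.57, 2.57, 3.14, 3.14, 3.14, 3.14].

INTERFACE

Orientations are given as a rotation vector (axis times angle).
In Python, from cell import manip, inverse_kinematics, cams, order gives the robot as it stands. Calls block until the motion is done:
- manip.move_pose(position, orientation): joint-space move of the TCP to a pose.
- manip.move_linear(position, rate=0.15, rot=None): straight line of the TCP; rot=None keeps the orientation; rate is the mean speed in m/s.
- manip.set_joints(angles): joint-space move.
- manip.set_gripper(opening, force=None): finger opening in m; force is the grip in N (None keeps the last); returns when the fingers have stopped.
- manip.dwell(seconds).
- inverse_kinematics(position, orientation): joint angles nearest the present ones, or None.
- manip.state(): the state.
- cams.capture(name): name is "side" or "top"; returns a dict with "image" (384x512x3 uint8, blue, green, red), "z_map" (384x512 float32, m along the optical axis (not along the pixel's ray), 0 where there is no reading), "intrinsics" (3x3 intrinsics, pixels), "position" and "orientation" of the camera in the world. Camera axes: x right, y down, z forward; pixel columns grow to the right and rows downward; lengths in m; the calibration is good to about 2 mm. A picture is of the moment at which its call begins.
A pose or a line that the arm cannot do raises manip.IKError and nothing moves.
- order.close_job(): hands the job in; it is judged then, once.
The state is a dict: "clock": time; "joint_pos": joint angles; "joint_velocities": joint speeds; "tau": joint torques, N m; "tool_pos": TCP position; "tcp_rot": TCP orientation; "contact_force": force on the tool from outside, world axes, zero at the start; "moment": the same for the moment, N m; "gripper_width": finger opening in m; "grasp_force": force on a finger pad.
Only numpy, scipy, OpenCV 4.12 (cv2) and the standard library are available. Lean on these libraries where they do the work, as an engineer would, in place of code of your own. Each camera call takes 0.05 s, during which the arm holds its last target. There are 200 camera calls.

TASK

The red-topped cassette in the grey dock needs washing. Move the steel shaker standing on it to the middle of the round cork coaster, then press the cassette down until its catch lets go and it springs up by itself, let it come up untouched, pull it out and stand it upright in the middle of the blue mat, lengthwise along the mat. Set both things down without dropping them; leave the other two cassettes latched in their bays, and do not push the mugs or bottles about.

Things in the scene. Friction and masses are not known exactly. Their poses are not given: they have to be found in the camera images.
- dock: Fixed grey dock on the counter, 136 (x) by 280 (y) by 138 mm high, origin centre of its underside. Three wells (94 x 60 mm) open in its flat top, at x = 0, y = -85, 0, +85 mm in its frame, 25 mm walls between, one cassette in each, its top 2 mm below the dock's top. Each well has a push-to-release spring floor (see lift0 to lift2).
- lift0 (a joint): Spring floor of the well at y = -85 mm in the dock's frame; metres, up positive: 0 latched, -0.010 hard stop, 0.050 sprung up. Press the cassette down 9 to 10 mm (about 8 to 13 N; less than 9 mm may not free it); once let go it rises by itself in about 1 s to 50 mm above its rest height and stays there, loose, to be pulled straight up.
- lift1 (a joint): Spring floor of the well at y = 0 mm in the dock's frame; metres, up positive: 0 latched, -0.010 hard stop, 0.050 sprung up. Press the cassette down 9 to 10 mm (about 8 to 13 N; less than 9 mm may not free it); once let go it rises by itself in about 1 s to 50 mm above its rest height and stays there, loose, to be pulled straight up.
- lift2 (a joint): Spring floor of the well at y = 85 mm in the dock's frame; metres, up positive: 0 latched, -0.010 hard stop, 0.050 sprung up. Press the cassette down 9 to 10 mm (about 8 to 13 N; less than 9 mm may not free it); once let go it rises by itself in about 1 s to 50 mm above its rest height and stays there, loose, to be pulled straight up.
- cas_red: The cassette to take out: loose white box with a flat red top, 90 (x, length) by 56 (y, width) by 90 mm high, 0.17 to 0.35 kg, origin centre of its underside, z up. It stands in one of the dock's three wells, any of them, with x along the dock's x.
- cas_green: Bystander, must stay latched: loose white box with a flat green top, 90 (x, length) by 56 (y, width) by 90 mm high, 0.17 to 0.35 kg, origin centre of its underside, z up. It stands in one of the dock's three wells, any of them, with x along the dock's x.
- cas_yellow: Bystander, must stay latched: loose white box with a flat yellow top, 90 (x, length) by 56 (y, width) by 90 mm high, 0.17 to 0.35 kg, origin centre of its underside, z up. It stands in one of the dock's three wells, any of them, with x along the dock's x.
- shaker: Closed round steel shaker, 52 mm diameter up to 74 mm height, then a cap of 48 mm diameter; 100 mm high, 0.2 kg, standing upright on the red cassette. Origin centre of its underside.
- tray: Fixed white drain tray, 280 (x) by 300 (y) mm, floor 8 mm thick, rim 16 mm high, origin centre of its underside. It carries the two mugs, the blue mat and the coaster, one in each of its four quarters (about x = +-65, y = +-70 mm in its frame), in any arrangement. Dock and tray may be on either side of the robot.
- mat: Blue mat fixed on the tray, 104 (x, length) by 70 (y) by 3 mm, origin centre of its underside, 8 mm above the counter, turned at its own angle; its top is 11 mm above the counter. The cassette goes here, its length along the mat's.
- coaster: Round cork coaster fixed on the tray, 72 mm diameter, 3 mm thick, origin centre of its underside, 8 mm above the counter. The shaker goes here.
- mug1: Bystander: loose amber glass mug standing upside down on the tray, 74 mm diameter at the counter tapering to 60 mm at the top, 92 mm high, origin centre of its underside; handle towards its +y, reaching 62 mm from its axis.
- mug2: Bystander: loose amber glass mug standing upside down on the tray, 74 mm diameter at the counter tapering to 60 mm at the top, 92 mm high, origin centre of its underside; handle towards its +y, reaching 62 mm from its axis.
- sauce: Bystander: loose orange squeeze bottle, 54 mm diameter, 190 mm high, standing between the dock and the tray; origin centre of its underside.
- syrup: Bystander: loose green syrup bottle, 62 mm diameter, 230 mm high, standing farther away than the sauce bottle; origin centre of its underside.
Things that resemble listed ones, but are neither listed nor needed, are in the scene too. Leave any black or purple look-alike of the cas_red alone.

How it is judged:
On the way, in this order (a step that is already met when the one before it is completed fails the run):
1. the shaker stands released on the coaster (horizontal distance between shaker and coaster below 0.025 m and z of shaker in the frame of coaster between -0.004 and 0.008 m and angle between shaker's own z axis and vertical below 0.1 rad and linear speed of shaker below 0.03 m/s and contact force between the fingers and shaker below 0.2 N and z of cas_red in the frame of dock below 0.06 m), for 0.3 s.
2. the red cassette has sprung up in its bay and is not being touched by the fingers (z of cas_red in the frame of dock between 0.085 and 0.11 m and value of joint any of lift0, lift1, lift2 above 0.04 m and contact force between the fingers and cas_red below 0.2 N), for 0.2 s.
At the end, for the whole second after the job is handed in: Red cassette upright (0.08 rad), released and at rest on the blue mat, centres within 20 mm, lengthwise within 0.25 rad; shaker upright (0.1 rad), released on the coaster within 25 mm of its centre; green and yellow cassettes still latched in the dock (within 10 mm of rest height) (horizontal distance between cas_red and mat below 0.02 m and z of cas_red in the frame of mat between -0.003 and 0.008 m and angle between the x axis of cas_red and the x axis of mat, either way round below 0.25 rad and angle between cas_red's own z axis and vertical below 0.08 rad and linear speed of each of cas_red, shaker below 0.03 m/s and contact force between the fingers and cas_red below 0.2 N and horizontal distance between shaker and coaster below 0.025 m and z of shaker in the frame of coaster between -0.004 and 0.008 m and angle between shaker's own z axis and vertical below 0.1 rad and contact force between the fingers and shaker below 0.2 N and z of cas_green in the frame of dock between 0.036 and 0.056 m and z of cas_yellow in the frame of dock between 0.036 and 0.056 m); the robot touches nothing.
It fails at once if the green or yellow cassette is released or lifted (z of any of cas_green, cas_yellow in the frame of dock above 0.066 m).
It fails at once if a mug is moved more than 20 mm or tipped (distance of any of mug1, mug2 from where it was at the start of the episode above 0.02 m or angle between any of mug1, mug2's own z axis and vertical above 0.25 rad).
It fails at once if a bottle is moved more than 20 mm or tipped (distance of any of sauce, syrup from where it was at the start of the episode above 0.02 m or angle between any of sauce, syrup's own z axis and vertical above 0.25 rad).
It fails at once if the cassette is let go more than about 25 mm above the mat (horizontal distance between cas_red and mat below 0.08 m and z of cas_red in the frame of mat above 0.025 m and contact force between the fingers and cas_red below 0.05 N).
It fails at once if the shaker is let go more than about 25 mm above the coaster (horizontal distance between shaker and coaster below 0.08 m and z of shaker in the frame of coaster above 0.025 m and contact force between the fingers and shaker below 0.05 N).
It also fails if it takes over 72 s, if anything falls off the work surface, if the arm or the gripper's body presses on something with over 40 N, if the wrist force passes 120 N, or if a joint passes its speed limit or range.

## Working session

There is one attempt and no reset: what is moved stays moved. The work goes in short steps, each a Python script; the robot and the scene stay as the last script left them, time stands still between calls to the robot, and variables do not carry over. Pictures are saved under pics/ and viewed, at most 10 in all, crops included, and the job is handed in when it is done.

```bash
ls; mkdir -p pics; cat > h.py <<'E'
import numpy as np, cv2
from scipy.spatial.transform import Rotation as R
from cell import manip, inverse_kinematics, cams, order
def cap(n):
    c=cams.capture(n); c['Rm']=None
    o=np.array(c['orientation'],float)
    c['Rm']=o if o.shape==(3,3) else R.from_rotvec(o).as_matrix()
    return c
def cloud(c):
    z=c['z_map']; K=c['intrinsics']; v,u=np.mgrid[:z.shape[0],:z.shape[1]]
    p=np.stack([(u-K[0,2])/K[0,0]*z,(v-K[1,2])/K[1,1]*z,z],-1)
    w=p@c['Rm'].T+c['position']; w[z==0]=np.nan
    return w
def ray(c,uv,h):
    K=c['intrinsics']; uv=np.atleast_2d(np.asarray(uv,float))
    d=np.c_[(uv-K[[0,1],[2,2]])/K[[0,1],[0,1]],np.ones(len(uv))]@c['Rm'].T
    return np.array(c['position'])+d*((h-c['position'][2])/d[:,2])[:,None]
def rv(yaw): # tool down, tool y axis at angle yaw in world
    y=np.array([np.cos(yaw),np.sin(yaw),0]); z=np.array([0,0,-1.]); x=np.cross(y,z)
    return R.from_matrix(np.c_[x,y,z]).as_rotvec()
E
python3 - <<'E'
from h import *
for n in('top','side'):
    c=cap(n); cv2.imwrite(f'pics/{n}0.png',c['image']); np.savez(f'{n}0.npz',**c); print(n,c['intrinsics'],c['position'],c['orientation'],c['Rm'])
s=manip.state(); print(s['clock'],s['tool_pos'],R.from_rotvec(s['tcp_rot']).as_matrix(),s['contact_force'])
E
```

```text
pics
top [[461.25514732   0.         257.75168196]
 [  0.         461.25514732 190.34421696]
 [  0.           0.           1.        ]] [ 0.3861773  -0.01034722  1.39743363] [-2.14337432  2.16201931 -0.15027139] [[-0.00886307 -0.99075217  0.13539421]
 [-0.99995631  0.00837923 -0.00414302]
 [ 0.0029702  -0.13542501 -0.99078315]]
side [[469.27574519   0.         267.30455019]
 [  0.         469.27574519 181.91689109]
 [  0.           0.           1.        ]] [ 0.16604941 -0.73688625  0.78506455] [-2.17529848  0.56601564 -0.24451717] [[ 0.87828701 -0.31080498  0.36333482]
 [-0.47759229 -0.53411723  0.69758469]
 [-0.02274941 -0.78620547 -0.61754629]]
0.1 [0.28280291 0.61217523 0.23749679] [[-9.07809653e-01  4.19381447e-01 -9.14254794e-04]
 [ 4.19382441e-01  9.07807739e-01 -1.86474569e-03]
 [ 4.79278300e-05 -2.07625655e-03 -9.99997843e-01]] [ 0.80013245  0.26808349 -0.22489283]
```

View pics/top0.png

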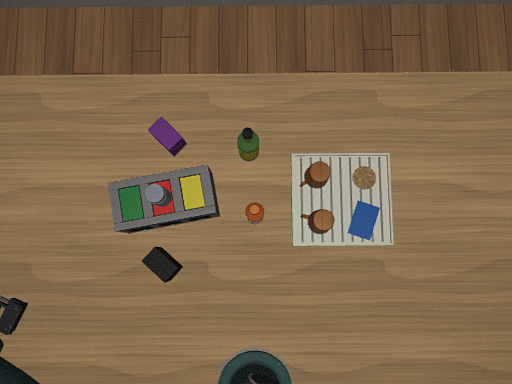

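View pics/side0.png

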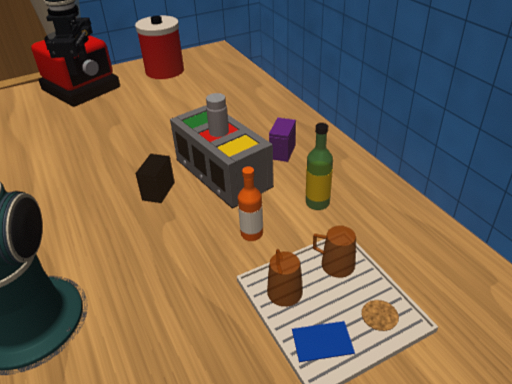

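The top view shows the dock at about (162,197) with green, red and yellow from left to right. The shaker is on red at (153,193), the coaster at (364,177), the mat at (364,221), the mugs at (319,174) and (322,221), and the bottles at (255,212) and (248,145). The side view confirms this layout.

```bash
cat > m.py <<'E'
from h import *
def blob(c,lo,hi,box):
    hsv=cv2.cvtColor(c['image'],cv2.COLOR_BGR2HSV); m=cv2.inRange(hsv,lo,hi)
    k=np.zeros_like(m); x0,y0,x1,y1=box; k[y0:y1,x0:x1]=255; m&=k
    n,l,s,_=cv2.connectedComponentsWithStats(m); i=1+s[1:,4].argmax(); m=(l==i).astype(np.uint8)
    return max(cv2.findContours(m,0,cv2.CHAIN_APPROX_NONE)[0],key=cv2.contourArea)[:,0].astype(np.float32),m
def rect(c,lo,hi,box,h):
    p,m=blob(c,lo,hi,box); w=ray(c,p,h)[:,:2].astype(np.float32)*1000
    r=cv2.minAreaRect(w); b=cv2.boxPoints(r); e=b[1]-b[0]; f=b[2]-b[1]; L=e if np.hypot(*e)>np.hypot(*f) else f
    vu=np.argwhere(m)[:,::-1]; cen=ray(c,vu,h)[:,:2].mean(0)*1000
    return np.round(r[0],1),np.round(r[1],1),np.degrees(np.arctan2(L[1],L[0]))%180,np.round(cen,1)
C={'top':{'green':((45,80,40),(80,255,255),(105,165,160,235),.136),'yellow':((20,150,80),(35,255,255),(165,165,220,220),.136),'red':((0,150,60),(6,255,255),(140,165,180,225),.136),
 'mat':((105,150,60),(125,255,255),(335,190,395,245),.011),'coaster':((5,60,60),(25,255,255),(348,160,382,195),.011)},
'side':{'green':((45,80,40),(80,255,255),(170,100,220,140),.136),'yellow':((20,150,80),(35,255,255),(205,130,270,165),.136),
 'mat':((105,150,60),(125,255,255),(280,310,365,370),.011),'coaster':((5,60,60),(25,255,255),(350,290,405,335),.011)}}
if __name__=='__main__':
    for n in C:
        c=dict(np.load(n+'0.npz',allow_pickle=True))
        for k,a in C[n].items(): print(n,k,*rect(c,*a))
    c=dict(np.load('top0.npz')); w=cloud(c)
    def obj(name,u0,v0,u1,v1,zl,zh,circ=True):
        p=w[v0:v1,u0:u1].reshape(-1,3); p=p[(p[:,2]>zl)&(p[:,2]<zh)]
        (x,y),r=cv2.minEnclosingCircle(p[:,:2].astype(np.float32)*1000); print(name,len(p),np.round([x,y,r],1),'mean',np.round(p.mean(0)*1000,1),'zmax',p[:,2].max())
    obj('shaker',135,170,185,215,.21,.26)
    obj('mugA',295,155,335,195,.08,.12); obj('mugB',295,200,338,240,.08,.12)
    obj('mugA all',295,155,335,195,.03,.12); obj('mugB all',295,200,338,240,.03,.12)
    obj('sauce',240,195,270,225,.05,.25); obj('syrup',230,120,265,165,.05,.28); obj('purple',140,110,192,162,.03,.3);obj('black',135,240,190,290,.03,.3)
    c=dict(np.load('side0.npz'));w=cloud(c); obj('shaker side cap',200,90,235,140,.215,.26); obj('sidebody',200,90,235,140,.16,.205)
E
python3 m.py
```

```text
top green [527.4 333.3] [91.3 56.9] 10.425464 [526.7 333.4]
top yellow [556.7 165.7] [89.9 55.8] 9.894037 [556.5 165.8]
top red [515.8 244.6] [38.1 55.8] 100.91107 [510.1 243.2]
top mat [ 483.9 -333.2] [ 67.9 102.2] 161.2988 [ 483.7 -333.6]
top coaster [ 613.9 -340.4] [67.1 68.4] 177.88937 [ 613.4 -340. ]
side green [518.5 332.7] [78.8 55.2] 9.975923 [512. 333.]
side yellow [554.5 165.9] [91.  55.3] 10.046839 [553.7 165.2]
side mat [ 481.5 -333.5] [ 69.8 102.8] 160.45332 [ 480.6 -334.7]
side coaster [ 611.4 -339.9] [72.1 71.9] 60.57325 [ 610.6 -341.1]
shaker 330 [540.8 247.8  25.5] mean [539.2 246.2 233.3] zmax 0.24317745534674784
mugA 391 [ 612.3 -183.7   39.4] mean [ 614.5 -190.    98.5] zmax 0.10736238249014018
mugB 401 [ 479.6 -188.2   40.4] mean [ 478.5 -196.8   98.6] zmax 0.10921098314602995
mugA all 526 [ 608.9 -178.4   45.7] mean [ 609.9 -185.4   88.3] zmax 0.10736238249014018
mugB all 528 [ 478.4 -182.9   45.9] mean [ 477.  -191.    88.9] zmax 0.10921098314602995
sauce 312 [500.4  -4.8  26.8] mean [496.9  -5.  138.5] zmax 0.1971975778265984
syrup 532 [697.   12.1  31. ] mean [686.5  11.2 155.1] zmax 0.23539281001694667
purple 680 [735.  254.5  52.4] mean [730.1 250.1  84.9] zmax 0.0974886345874062
black 770 [358.8 262.1  52.1] mean [359.1 258.1  84.7] zmax 0.09693774744040073
shaker side cap 276 [538.  246.6  26.2] mean [537.5 239.9 230.7] zmax 0.23847404395832283
sidebody 312 [539.5 244.3  26.1] mean [533.8 230.2 182.6] zmax 0.20484325094954714
```

```bash
cat >> h.py <<'E'
def best(p,yaw):
    c=[]
    for k in (0,np.pi):
        q=inverse_kinematics(p,rv(yaw+k))
        if q is not None: c.append((abs(q[5]),yaw+k))
    return rv(min(c)[1])
def st(t=''):
    s=manip.state(); print(t,'t%.2f'%s['clock'],np.round(s['tool_pos'],4),'F',np.round(s['contact_force'],1),'w %.4f'%s['gripper_width'],'g %.1f'%s['grasp_force']); return s
RED=(.541,.249); MAT=(.4828,-.3335); COA=(.6125,-.340); DY=np.radians(10.); MY=np.radians(161.)
E
python3 - <<'E'
from h import *
S=(.540,.248)
p=manip.state()['tool_pos']
manip.move_linear([p[0],p[1],.34],rate=.3)
manip.move_pose([*S,.34],best([*S,.34],DY+np.pi/2)); st()
manip.move_linear([*S,.180],rate=.12); st('down')
manip.set_gripper(.03,20); st('grip')
manip.move_linear([*S,.38],rate=.15); st('up')
c=cap('side'); cv2.imwrite('pics/side1.png',c['image'])
E
```

```text
t2.23 [0.5396 0.2485 0.3393] F [-0.2  0.3 -0.5] w 0.0883 g 0.0
down t3.71 [0.5407 0.2483 0.1811] F [ 0.4  0.8 -0.4] w 0.0882 g 0.0
grip t4.35 [0.54   0.2481 0.1801] F [ 0.3  0.9 -0.1] w 0.0512 g 20.0
up t5.83 [0.5395 0.2478 0.3785] F [-1.4  0.7 -2.5] w 0.0511 g 20.0
```

View pics/side1.png

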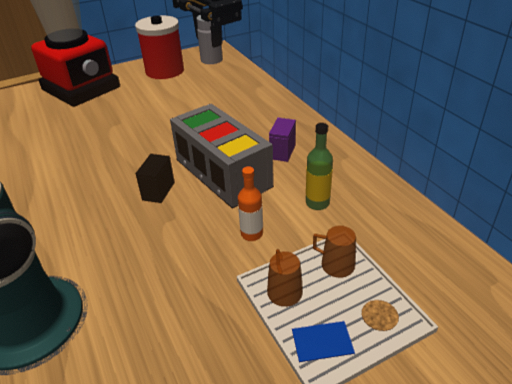

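The shaker is held upright at about (210,45), and the red top is clear at (220,131).

```bash
cat >> h.py <<'E'
def settle(xy,z0,zmin,thr=3):
    f0=manip.state()['contact_force'][2]; z=z0
    while z>zmin:
        z-=.001; manip.move_linear([*xy,z],rate=.02)
        if manip.state()['contact_force'][2]-f0>thr: break
    return z
E
python3 - <<'E'
from h import *
c=cap('top'); from m import *
print(rect(c,*C['top']['red'])); 
manip.move_pose([*COA,.36],best([*COA,.36],0)); st()
manip.move_linear([*COA,.10],rate=.18); manip.move_linear([*COA,.059],rate=.05); manip.dwell(.2); st()
print(settle(COA,.059,.050)); st('settled')
manip.set_gripper(.08); st('rel')
manip.move_linear([*COA,.20],rate=.2); manip.dwell(.1)
c=cap('side'); cv2.imwrite('pics/side2.png',c['image'][180:,180:]); st()
E
```

```text
(array([533. , 247.8]), array([73.3, 55.8]), np.float32(10.282796), array([529.3, 246. ]))
 t8.06 [ 0.613  -0.3388  0.3603] F [-0.1 -0.3 -1.8] w 0.0513 g 20.0
 t10.82 [ 0.6128 -0.3402  0.0596] F [ 0.9  0.3 -2.2] w 0.0514 g 20.0
0.05399999999999999
settled t12.07 [ 0.6127 -0.3402  0.055 ] F [-2.   0.8  5.4] w 0.0515 g 20.0
rel t12.66 [ 0.6124 -0.34    0.0538] F [-0.2  0.3 -0.7] w 0.0801 g 0.0
 t13.69 [ 0.6114 -0.3393  0.1974] F [-0.7  0.2  0.1] w 0.0798 g 0.0
```

View pics/side2.png

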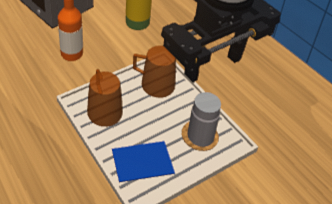

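The shaker stands centred on the coaster, with its crop base at about (201,140), and the fingers are clear. Next I'll press the cassette.

```bash
python3 - <<'E'
from h import *
from m import *
manip.move_linear([*COA,.34],rate=.3)
r=rect(cap('top'),*C['top']['red']); print(r)
manip.set_gripper(0.0)
manip.move_pose([*RED,.30],best([*RED,.30],DY+np.pi/2))
manip.move_linear([*RED,.141],rate=.15); manip.dwell(.2); f0=st()['contact_force'][2]
z=.141
while z>.118:
    z-=.001; manip.move_linear([*RED,z],rate=.02); s=manip.state(); f=s['contact_force'][2]-f0; print('%.4f %.4f %.1f'%(z,s['tool_pos'][2],f))
    if f>19: break
manip.move_linear([*RED,.30],rate=.3); manip.dwell(1); st()
w=cloud(cap('side')); p=w[60:150,180:260].reshape(-1,3)
c=cap('side'); cv2.imwrite('pics/side3.png',c['image'][60:260,120:400])
E
```

```text
(array([542.1, 249.4]), array([91.4, 55.8]), np.float32(10.282775), array([541.2, 249.2]))
 t19.10 [0.5417 0.2493 0.1422] F [ 0.2  0.1 -0.5] w 0.0003 g 0.0
0.1400 0.1401 0.3
0.1390 0.1389 0.2
0.1380 0.1379 1.3
0.1370 0.1369 1.0
0.1360 0.1365 4.0
0.1350 0.1364 8.7
0.1340 0.1355 8.4
0.1330 0.1346 9.0
0.1320 0.1338 8.5
0.1310 0.1330 10.2
0.1300 0.1320 10.4
0.1290 0.1311 11.0
0.1280 0.1301 10.7
0.1270 0.1291 10.6
0.1260 0.1281 11.4
0.1250 0.1271 10.9
0.1240 0.1264 12.5
0.1230 0.1264 16.3
0.1220 0.1263 20.8
 t25.59 [0.541  0.249  0.3001] F [ 0.7  0.2 -0.3] w 0.0002 g 0.0
```

View pics/side3.png

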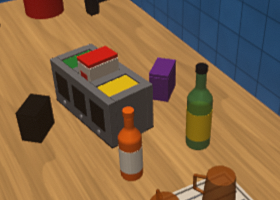

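The red cassette has sprung up, its top at crop (98,57), and the neighbours are still down. Now I'll grasp it and pull it out.

```bash
python3 - <<'E'
from h import *
manip.set_gripper(.088)
manip.move_linear([*RED,.148],rate=.15); manip.dwell(.2); st()
manip.set_gripper(.045,35); st('grip')
manip.move_linear([*RED,.215],rate=.08); st('mid')
manip.move_linear([*RED,.36],rate=.2); manip.dwell(.2); st('up')
c=cap('side'); cv2.imwrite('pics/side4.png',c['image'][:200,100:400])
E
```

```text
t28.38 [0.5417 0.2493 0.1492] F [-0.3 -0.2 -0.1] w 0.0882 g 0.0
grip t28.97 [0.541  0.2492 0.148 ] F [-0.9  1.4  0.5] w 0.0561 g 35.0
mid t29.96 [0.5406 0.2488 0.2143] F [-0.2  0.6 -1.8] w 0.0554 g 35.0
up t31.03 [0.5403 0.2487 0.3578] F [ 0.1 -0.3 -1.7] w 0.0555 g 35.0
```

View pics/side4.png

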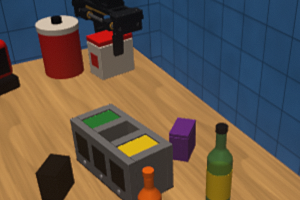

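The cassette is held level, its top at crop (112,38), and the middle bay is empty. Now the mat.

```bash
python3 - <<'E'
from h import *
manip.move_pose([*MAT,.38],best([*MAT,.38],MY-np.pi/2)); st()
manip.move_linear([*MAT,.12],rate=.18); manip.move_linear([*MAT,.068],rate=.05); manip.dwell(.2); st()
print(settle(MAT,.068,.059)); st('settled')
manip.set_gripper(.085); st('rel')
manip.move_linear([*MAT,.25],rate=.15)
manip.move_pose([.45,0,.38],rv(np.pi/2)); manip.dwell(.2); st()
c=cap('side'); cv2.imwrite('pics/side5.png',c['image'])
from m import *
t=cap('top'); print(rect(t,(0,150,60),(6,255,255),(330,180,400,250),.101)); cv2.imwrite('pics/top5.png',t['image'])
w=cloud(t); p=w[150:200,335:400].reshape(-1,3); p=p[p[:,2]>.095]; print(p.mean(0),len(p))
E
```

```text
t33.31 [ 0.4831 -0.333   0.38  ] F [ 0.1 -0.3 -2. ] w 0.0557 g 35.0
 t36.29 [ 0.4831 -0.3337  0.0684] F [ 0.2 -0.1 -2.7] w 0.0556 g 35.0
0.062
settled t37.79 [ 0.483  -0.3336  0.063 ] F [-1.8  1.   5.5] w 0.0555 g 35.0
rel t38.39 [ 0.4828 -0.3334  0.0619] F [ 0.1  0.1 -0.3] w 0.0851 g 0.0
 t42.43 [ 4.500e-01 -2.000e-04  3.798e-01] F [-1. -0.  0.] w 0.0850 g 0.0
(array([ 481.1, -333.1]), array([56.1, 89.2]), np.float32(160.91008), array([ 480.9, -333. ]))
[ 0.6113231  -0.34048968  0.1102643 ] 243
```

View pics/side5.png

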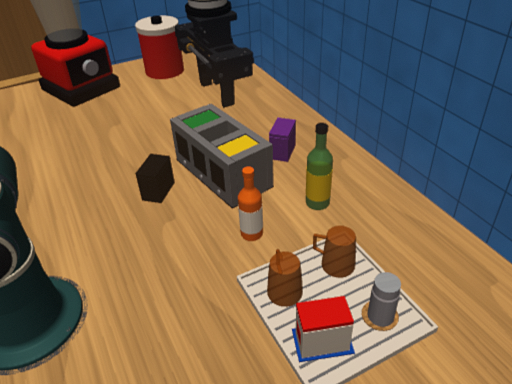

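View pics/top5.png

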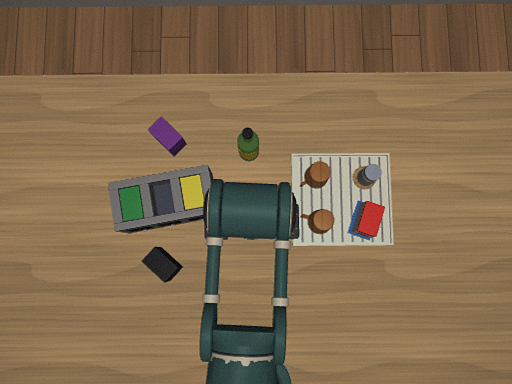

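The cassette stands on the mat (side view about (325,328)) within about 2 mm of centre and less than 1° off lengthwise. The shaker is on the coaster at (383,300). The mugs, bottles and other cassettes look undisturbed, so I'm handing in.

```bash
python3 -c "
from h import *
print(order.close_job())"
```

```text
the job is handed in; nothing more can be done
None
```

The job is handed in: the shaker is on the coaster, the red cassette stands lengthwise on the blue mat about 2 mm off centre, and the last pictures showed everything else in place; the judge's result was not shown.

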